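# Flag the worn shock mount

### The arm

A 6-joint arm with a two-finger parallel gripper is mounted at the origin on a cart in front of the work surface, level with it; the furniture and walls round the work are solid. World frame = base frame: x ahead of the robot, y to its left, z up, the work surface at z = 0. Lengths are in m, angles in rad, forces in N, time in s.
With the tool pointing down it reaches from about 0.3 to 0.775 m from the base axis. Payload 14.6 kg.
Tool frame: the origin (TCP) lies at the very end of the fingers, on their centre line; the grasp point (between the pads) lies 19 mm behind it; x points along the fingers, y is the direction in which the jaws open and shut, and the axes are right-handed (so a half turn about x gives the same grasp; the last joint's range is limited). The gripper opens to 94 mm and grips with 3 to 60 N. Pads are 16 mm wide; open, the fingers measure 119 mm over their backs; the gripper's body (75 mm by 177 mm) begins 78 mm behind the grasp point.
Start: joints at [1.091, 0.3, 1.521, -0, 1.321, -0.067], TCP at [0.221, 0.504, 0.205] pointing down, gripper open.
Joint ranges: [-3.03, 3.03], [-0.79, 2.21], [0.23, 2.52], [-1.04, 4.18], [0, 3.07], [-2.55, 2.55]. Speed limits (rad/s): [2.22, 2.22, 2.57, 3.14, 3.14, 3.14].

### API

Orientations are given as [roll, pitch, yaw] about the fixed x, y, z axes, in that order (R = Rz(yaw) Ry(pitch) Rx(roll)).
In Python, from station import ctrl, viewer, hand_in gives the robot as it stands. The module is installed in compiled form; this text tells all that it offers.
- The arm moves only by the tool play_rows, never from a script. Its argument "deltas" is a list that holds one entry, the list of rows, each a list of 7 numbers: the shift along the tool's x, y, z in mm, then the turn, a rotation vector about the tool's x, y, z in rad, then the finger opening in mm, from 0 to 94. In form: [[[dx, dy, dz, ax, ay, az, gripper], ...]]. A call has 1 to 10 rows; each row shifts and turns the commanded pose from where the row before left it, along the tool's axes as they then stand; what a row does not reach is not made up. A row lasts 1/10 s, in which the tool goes at most 50 mm and 8.59 degrees, less where a joint would pass 70% of its speed; a pose out of reach is approached as far as the arm can. A call with a gripper value outside its range is refused whole. The fingers move at their own pace and stop on an object; "grip_force" is the grip in N (left out, the last holds). Time passes only in rows, so rows that do not move let the fingers close. It gives the time, the measured TCP pose, the force and the opening at its end, in the units of the state.
- ctrl.get_obs(): the state, without advancing time (a new reading comes with each control period).
- viewer.camera(name): name is "scene" or "side" or "wrist"; returns a dict with "img" (384x512x3 uint8, red, green, blue), "fx", "fy", "cx", "cy" (pixels), "rvec" (rotation vector, rad) and "tvec" (3), from world to camera coordinates, as OpenCV has them. Camera axes: x right, y down, z forward; pixel columns grow to the right and rows downward; lengths in m; the calibration is good to about 2 mm. A picture is of the moment at which its call begins. There is no depth.
- hand_in(): hands the job in, once; it reports no verdict.
The state is a dict: "time_s": time; "qpos": joint angles; "joint_vel": joint speeds; "tau": joint torques, N m; "ee_pos": TCP position; "eef_rot": TCP orientation; "force": force on the tool from outside, world axes, zero at the start; "moment": the same for the moment, N m; "grip_width": finger opening in m.
Only numpy, scipy, OpenCV 4.12 (cv2) and the standard library are available. Lean on these libraries where they do the work, as an engineer would, in place of code of your own. Each camera call takes 0.05 s, during which the arm holds its last target.

### The job

These three spring shock mounts came off the soil analyzer, and one has gone soft. Press on the round pads to find the softest one, then push that mount's red tag fully down so that it is marked for replacement. Leave the other two tags up, never pull a tag up, and leave the bottle, the tin and the marker pen where they are.

Things in the scene. Friction and masses are not known exactly. Their poses are not given: they have to be found in the camera images.
- left_pad (a point): Centre of the top face of the left mount's pad at rest (left = +y side as the robot sees it), 68 mm above the table: a round black rubber pad with a blue centre disc, 42 mm across, standing on a steel coil spring. It goes straight down up to 12 mm and springs back when released. The point stays at the rest height when the pad is pressed. Axes: x points away from the tag, y along the row of mounts towards the left one, z up. Neighbouring mounts are 80 mm apart.
- left_tag (a point): Centre of the top face of the left mount's red tag when fully up, 82 mm above the table, 60 mm from its pad's centre on the robot's side. The head is 22 mm (x) by 30 mm (y), 8 mm thick, on a white stem in a black guide block 32 mm wide; it is 14 mm above the guide when up. It may start up to 2 mm down. A push of 2.5 N slides it down; it stays where left, and rests on the guide when fully down (14 mm). The point stays at the up height. Same axes as the pad's point.
- middle_pad (a point): Centre of the top face of the middle mount's pad at rest (left = +y side as the robot sees it), 68 mm above the table: a round black rubber pad with a blue centre disc, 42 mm across, standing on a steel coil spring. It goes straight down up to 12 mm and springs back when released. The point stays at the rest height when the pad is pressed. Axes: x points away from the tag, y along the row of mounts towards the left one, z up. Neighbouring mounts are 80 mm apart.
- middle_tag (a point): Centre of the top face of the middle mount's red tag when fully up, 82 mm above the table, 60 mm from its pad's centre on the robot's side. The head is 22 mm (x) by 30 mm (y), 8 mm thick, on a white stem in a black guide block 32 mm wide; it is 14 mm above the guide when up. It may start up to 2 mm down. A push of 2.5 N slides it down; it stays where left, and rests on the guide when fully down (14 mm). The point stays at the up height. Same axes as the pad's point.
- right_pad (a point): Centre of the top face of the right mount's pad at rest (left = +y side as the robot sees it), 68 mm above the table: a round black rubber pad with a blue centre disc, 42 mm across, standing on a steel coil spring. It goes straight down up to 12 mm and springs back when released. The point stays at the rest height when the pad is pressed. Axes: x points away from the tag, y along the row of mounts towards the left one, z up. Neighbouring mounts are 80 mm apart.
- right_tag (a point): Centre of the top face of the right mount's red tag when fully up, 82 mm above the table, 60 mm from its pad's centre on the robot's side. The head is 22 mm (x) by 30 mm (y), 8 mm thick, on a white stem in a black guide block 32 mm wide; it is 14 mm above the guide when up. It may start up to 2 mm down. A push of 2.5 N slides it down; it stays where left, and rests on the guide when fully down (14 mm). The point stays at the up height. Same axes as the pad's point.
- pad_a (a joint): Depth (m) of the pad of mount A: 0 at rest, 0.012 fully pressed. The mounts A, B, C look alike and stand in any order in the left, middle and right places; the letter does not tell the place. Each needs 1.5 N to start moving, then a steady rise with depth: the softest one 0.5 N per mm, the other two between 1.3 and 1.8 N per mm.
- pad_b (a joint): Depth (m) of the pad of mount B: 0 at rest, 0.012 fully pressed. The mounts A, B, C look alike and stand in any order in the left, middle and right places; the letter does not tell the place. Each needs 1.5 N to start moving, then a steady rise with depth: the softest one 0.5 N per mm, the other two between 1.3 and 1.8 N per mm.
- pad_c (a joint): Depth (m) of the pad of mount C: 0 at rest, 0.012 fully pressed. The mounts A, B, C look alike and stand in any order in the left, middle and right places; the letter does not tell the place. Each needs 1.5 N to start moving, then a steady rise with depth: the softest one 0.5 N per mm, the other two between 1.3 and 1.8 N per mm.
- tag_a (a joint): Depth (m) of the tag of mount A (same mount as pad_a): 0 up, 0.014 fully down, negative when pulled up (to -0.010).
- tag_b (a joint): Depth (m) of the tag of mount B (same mount as pad_b): 0 up, 0.014 fully down, negative when pulled up (to -0.010).
- tag_c (a joint): Depth (m) of the tag of mount C (same mount as pad_c): 0 up, 0.014 fully down, negative when pulled up (to -0.010).
- white_bottle: Bystander: white dropper bottle with a pointed nozzle, 33 mm across, 82 mm tall, loose, upright beside the left end of the row. Origin at the centre of its underside, z up.
- tin: Bystander: white round soil tin, 57 mm across, 28 mm tall, loose, beside the right end of the row. Origin at the centre of its underside, z up.
- marker: Bystander: red and white marker pen, 17 mm thick, 135 mm long, lying loose between the row and the robot. Origin at the centre of its underside.

How it is judged:
By the outcome, as a careful person would: the job done as asked, in the order asked, and still so for the second after the job is handed in, with the robot touching nothing.
It also fails if it takes over 45 s, if anything falls off the work surface, if the arm or the gripper's body presses on something with over 40 N, if the wrist force passes 120 N, or if a joint passes its speed limit or range.

## Working session

There is one attempt and no reset: what is moved stays moved. The work goes in short steps, Python scripts to look and compute and a tool call to move; the robot and the scene stay as the last step left them, time stands still between calls to the robot, and variables do not carry over. Pictures are saved under pics/ and viewed, and the job is handed in when it is done.

Besides the shell and the picture viewer there is one more tool, called after ">>>" as name([rows], argument=value, ...), one row to a line, values as JSON. play_rows: Moves the arm, as the interface text tells. Its arguments: {"type":"object","properties":{"deltas":{"type":"array","items":{"type":"array","items":{"type":"array","items":{"type":"number"}}}},"grip_force":{"type":"number"}},"required":["deltas"]}

```bash
mkdir -p pics; ls; python3 - <<'E'
from station import ctrl, viewer
import cv2
o=ctrl.get_obs(); print(o)
for n in ["scene","side","wrist"]:
    c=viewer.camera(n); cv2.imwrite(f"pics/{n}0.png",c["img"][:,:,::-1]); print(n,c["fx"],c["cx"],c["cy"],c["rvec"],c["tvec"])
E
```

```text
pics
{'time_s': 0.0, 'qpos': array([ 1.09139630e+00,  3.00485789e-01,  1.52159403e+00,  1.48219960e-05,
        1.32063559e+00, -6.65612085e-02]), 'joint_vel': array([ 1.70114502e-04, -4.68035410e-05,  1.96501154e-04,  1.02896300e-03,
        1.85537484e-04, -1.37304198e-04]), 'tau': array([-7.90186514e-04, -5.31798220e+01, -3.52732229e+01,  7.08582834e-02,
        2.43041193e-02, -1.08804354e-04]), 'ee_pos': array([0.22052964, 0.50357762, 0.20487278]), 'eef_rot': array([-1.65014375,  1.56967349, -2.06298624]), 'force': array([-0.46794588, -0.45247715, -0.69336158]), 'moment': array([ 0.00012562, -0.02923676,  0.00030019]), 'grip_width': 0.09403334884274633}
scene 364.86495268155886 260.4388978548211 193.6901468861614 [ 2.06466325 -0.61261952  0.35592622] [-0.27563176  0.3351365   0.50892975]
side 352.58031201383983 257.72273298126 194.8270858850028 [ 0.15378987 -2.63016824  1.60217623] [ 0.50460032 -0.0068698   1.05411793]
wrist 289.0171136443994 251.9945300244455 196.1869445362142 [-2.41851445 -1.58084006 -0.23162425] [-0.54923068 -0.02882413  0.39223045]
```

View pics/scene0.png

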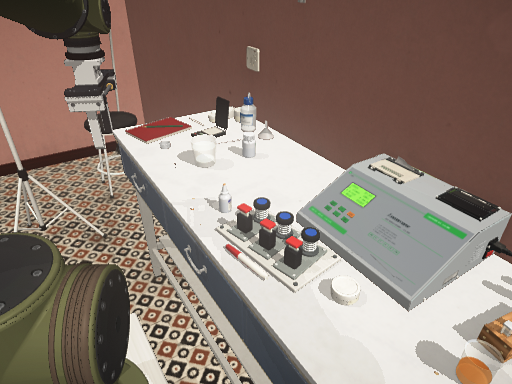

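View pics/side0.png

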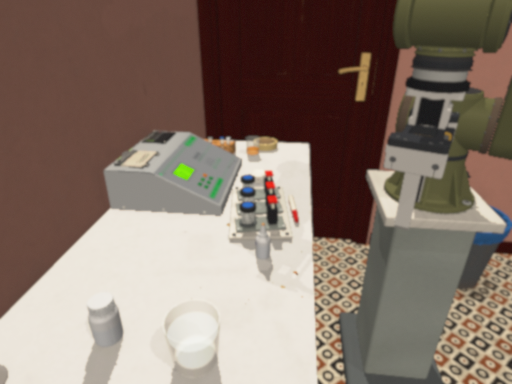

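View pics/wrist0.png

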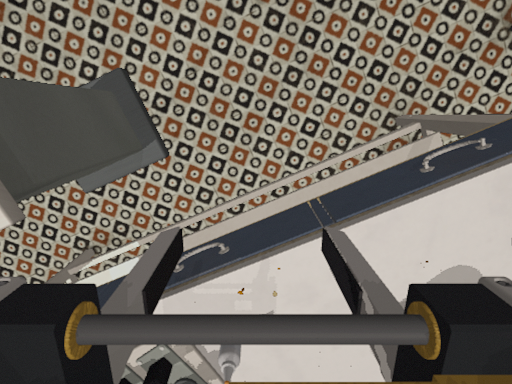

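The scene view shows blue discs near (262,202), (285,216) and (310,234), with red tags at (244,210), (267,226) and (293,243). The bottle is at (225,200), the tin at (345,290) and the marker at (243,260).

```bash
cat > h.py <<'E'
from station import ctrl, viewer
import cv2, numpy as np
def ray(c,uv,z):
    R=cv2.Rodrigues(np.array(c["rvec"],float))[0]; t=np.array(c["tvec"],float)
    d=R.T@np.array([(uv[0]-c["cx"])/c["fx"],(uv[1]-c["cy"])/c["fy"],1]); o=-R.T@t
    return o+d*(z-o[2])/d[2]
def proj(c,p):
    return cv2.projectPoints(np.array([p],float),np.array(c["rvec"],float),np.array(c["tvec"],float),np.array([[c["fx"],0,c["cx"]],[0,c["fy"],c["cy"]],[0,0,1]]),None)[0][0,0]
def blobs(img,kind,amin=6):
    h=cv2.cvtColor(img,cv2.COLOR_RGB2HSV)
    if kind=="blue": m=cv2.inRange(h,(100,120,40),(130,255,255))
    else: m=cv2.inRange(h,(0,150,90),(8,255,255))|cv2.inRange(h,(172,150,90),(180,255,255))
    n,l,s,ce=cv2.connectedComponentsWithStats(m)
    return [(ce[i].round(1),s[i]) for i in range(1,n) if s[i,4]>=amin]
E
python3 - <<'E'
from h import *
for n in ["scene","side"]:
    c=viewer.camera(n)
    for k,z in [("blue",.068),("red",.082)]:
        for ce,s in blobs(c["img"],k): 
            p=ray(c,ce,z)
            if .2<p[0]<.8 and abs(p[1])<.5: print(n,k,ce,s,p.round(4))
    im=cv2.resize(c["img"][150:300,180:380] if n=="scene" else c["img"][150:300,200:330],None,fx=4,fy=4,interpolation=cv2.INTER_CUBIC)
    cv2.imwrite(f"pics/{n}1.png",im[:,:,::-1])
E
```

```text
scene blue [261.4 201. ] [257 199  10   5  43] [0.5032 0.2587 0.068 ]
scene blue [284.6 215.4] [280 213  11   6  55] [0.515  0.1797 0.068 ]
scene blue [310.6 231.8] [305 228  12   8  69] [0.5262 0.1003 0.068 ]
scene red [244.5 207.7] [238 204  14   9  73] [0.4427 0.2385 0.082 ]
scene red [267.3 223.4] [260 219  15  10  97] [0.4531 0.1605 0.082 ]
scene red [293.8 241.6] [286 236  17  12 119] [0.4639 0.0809 0.082 ]
scene red [232.5 250. ] [226 245  15  12  70] [0.3463 0.1255 0.082 ]
scene red [489.1 252.7] [486 250   7   7  25] [ 0.7685 -0.154   0.082 ]
scene red [213.2 332.6] [211 332   5   3   8] [ 0.2273 -0.0236  0.082 ]
scene red [229.9 358.8] [228 357   6   5  16] [ 0.2271 -0.0755  0.082 ]
scene red [237.7 361.4] [235 359   6   6   9] [ 0.2344 -0.085   0.082 ]
scene red [236.9 369.2] [234 366   6   7  22] [ 0.2275 -0.0945  0.082 ]
side blue [247.1 177.5] [243 176   9   4  31] [0.5258 0.105  0.068 ]
side blue [247.3 190. ] [243 188  10   5  44] [0.5142 0.1822 0.068 ]
side blue [247.4 204.7] [242 202  12   6  57] [0.5029 0.2602 0.068 ]
side red [268.5 173.1] [266 171   6   5  28] [0.4666 0.0992 0.082 ]
side red [269.1 184.4] [265 181   9   8  60] [0.4587 0.1711 0.082 ]
side red [271.3 198.7] [267 195  10   9  76] [0.4467 0.2491 0.082 ]
side red [295.  215.5] [293 211   5  11  33] [0.3887 0.3212 0.082 ]
```

View pics/scene1.png

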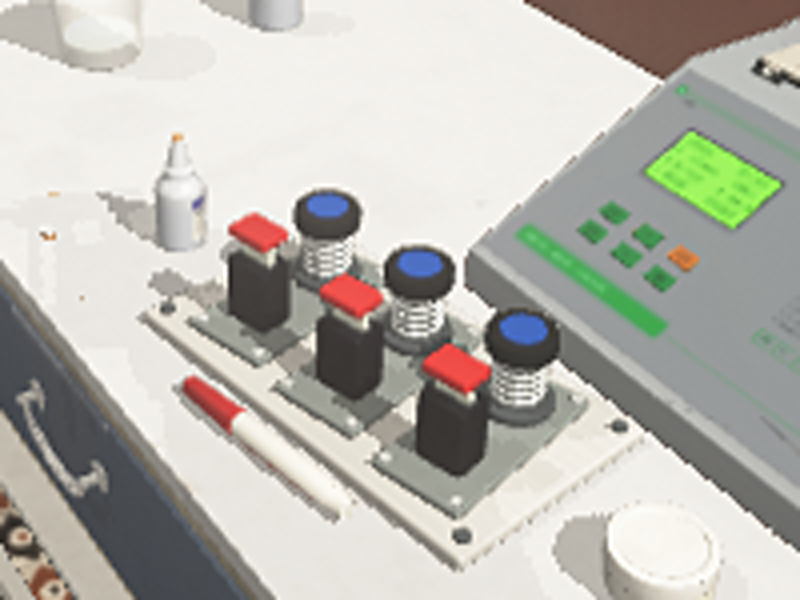

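View pics/side1.png

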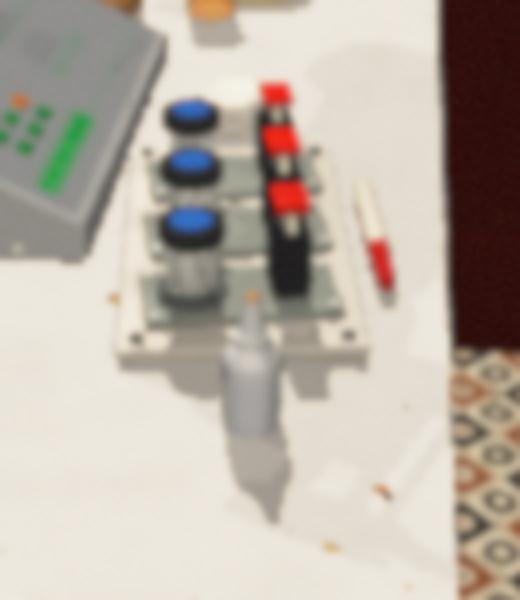

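```bash
cat >> h.py <<'E'
from scipy.spatial.transform import Rotation as Ro
TH=np.arctan2(0.0115,0.0785)
X=np.array([np.cos(TH),np.sin(TH),0]);Y=np.array([-np.sin(TH),np.cos(TH),0])
M=np.array([.5146,.1810,.068])
PAD={k:M+s*.08*Y for k,s in [("L",1),("M",0),("R",-1)]}
TAG={k:PAD[k]-.06*X+[0,0,.014] for k in PAD}
def rot(o): return Ro.from_euler("xyz",o["eef_rot"])
def plan(p):
    "shift in tool frame (now) mm and rotvec to target pointing down, jaws along the row"
    o=ctrl.get_obs(); R=rot(o)
    best=None
    for s in (1,-1):
        T=np.column_stack([[0,0,-1],s*Y,np.cross([0,0,-1],s*Y)])
        r=(R.inv()*Ro.from_matrix(T)).as_rotvec()
        if best is None or np.linalg.norm(r)<np.linalg.norm(best): best=r
    return (R.inv().apply(np.array(p)-o["ee_pos"])*1000).round(1),best.round(4)
E
python3 - <<'E'
from h import *
o=ctrl.get_obs(); print(rot(o).as_matrix().round(3)); print(PAD,TAG,np.degrees(TH))
for k in "LMR": print(k,plan(PAD[k]+[0,0,.06]))
c=viewer.camera("scene")
for uv,z in [((297,212),.08),((298,221),0),((412,306),0),((411,297),.05)]: print(uv,ray(c,uv,z).round(3))
print("bottle",ray(c,(225,209),0),"top",ray(c,(224,185),.082),"tin",ray(c,(345,284),.028))
E
```

```text
[[-0.     0.401  0.916]
 [-0.     0.916 -0.401]
 [-1.    -0.001 -0.   ]]
{'L': array([0.50300403, 0.26015512, 0.068     ]), 'M': array([0.5146, 0.181 , 0.068 ]), 'R': array([0.52619597, 0.10184488, 0.068     ])} {'L': array([0.44363768, 0.25145814, 0.082     ]), 'M': array([0.45523366, 0.17230302, 0.082     ]), 'R': array([0.46682963, 0.0931479 , 0.082     ])} 8.334364517357832
L (array([  77.2, -109.7,  356.4]), array([-5.583e-01, -2.000e-04,  5.000e-04]))
M (array([  77.3, -177.6,  398.8]), array([-5.583e-01, -2.000e-04,  5.000e-04]))
R (array([  77.3, -245.5,  441.1]), array([-5.583e-01, -2.000e-04,  5.000e-04]))
(297, 212) [0.536 0.162 0.08 ]
(298, 221) [0.589 0.216 0.   ]
(412, 306) [ 0.603 -0.121  0.   ]
(411, 297) [ 0.573 -0.128  0.05 ]
bottle [0.45692517 0.36400638 0.        ] top [0.45186622 0.35350011 0.082     ] tin [ 0.51200951 -0.02626126  0.028     ]
```

```bash
python3 - <<'E'
from h import *
c=viewer.camera("wrist"); o=ctrl.get_obs()
p=-cv2.Rodrigues(np.array(c["rvec"]))[0].T@np.array(c["tvec"]); print(p, rot(o).inv().apply(p-o["ee_pos"]))
c=viewer.camera("scene"); c2=viewer.camera("side")
for p in [(.221,.504,.205)]: print(proj(c,p),proj(c2,p))
E
```

```text
[0.14269739 0.53707145 0.38443791] [-0.17911136 -0.00078553 -0.08476734]
[104.57988938 139.13996375] [406.95519943 213.48889616]
```

>>> play_rows([
  [[0,0,36,-0.1,0,0,0],[0,-10,36,-0.1,0,0,0],[0,-10,36,-0.1,0,0,0],[0,-10,36,-0.1,0,0,0],[0,-10,36,-0.1,0,0,0]],
], grip_force=30)

```text
time_s: 0.95
ee_pos: [0.3897, 0.426, 0.2057]
eef_rot: [0.585, 1.571, 0.677]
force: [1.2, -0.4, 0.6]
grip_width: 0.0572
```

```bash
python3 - <<'E'
from h import *
print(plan(PAD["L"]+[0,0,.04]))
E
```

```text
(array([  97.7, -175.5,   97.7]), array([-0.0542,  0.0002, -0.0001]))
```

>>> play_rows([
  [[0,-30,17,-0.027,0,0,0],[0,-30,17,-0.027,0,0,0],[0,-30,16,0,0,0,0],[0,-30,16,0,0,0,0],[0,-30,16,0,0,0,0],[10,-25,16,0,0,0,0],[30,0,0,0,0,0,0],[30,0,0,0,0,0,0],[0,0,0,0,0,0,0]],
])

```text
time_s: 1.85
ee_pos: [0.5063, 0.2649, 0.1319]
eef_rot: [-2.869, 1.564, -2.728]
force: [-0.5, 0.2, -0.6]
grip_width: 0.0005
```

```bash
python3 - <<'E'
from h import *
print(plan(PAD["L"]+[0,0,.0]), ctrl.get_obs()["force"])
for n in ["scene","side"]:
    c=viewer.camera(n); im=c["img"][100:300,150:416] if n=="scene" else c["img"][80:300,180:400]
    cv2.imwrite(f"pics/{n}2.png",cv2.resize(im,None,fx=2.7,fy=2.7)[:,:,::-1])
E
```

```text
(array([63.9, -4.1, -3.5]), array([-0.0047, -0.0061,  0.0017])) [-0.46452771  0.17557734 -0.57231687]
```

View pics/scene2.png

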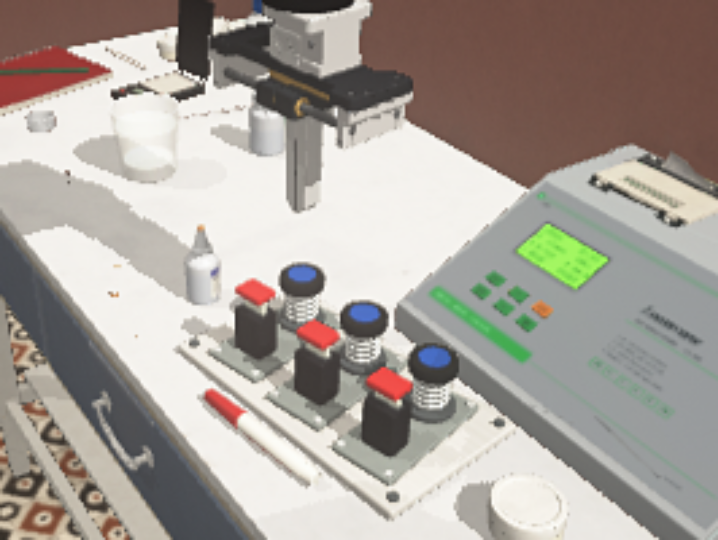

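View pics/side2.png

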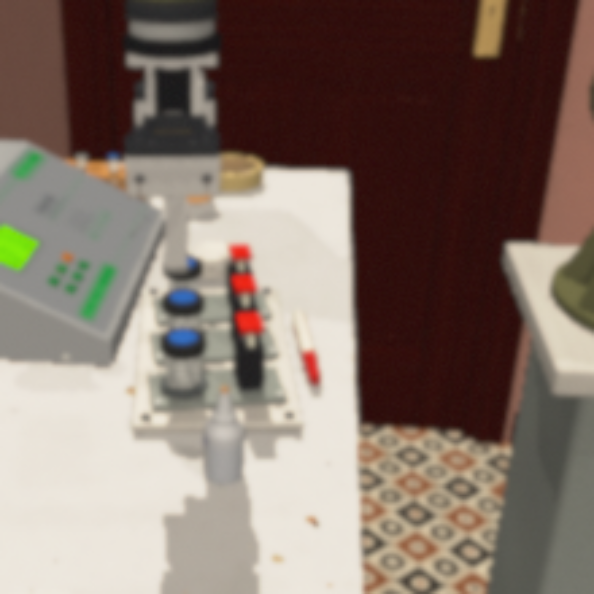

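The fingers are closed and hanging above the left pad, with the tip at about (300,205) in the crop. Nothing has been disturbed. I'll descend to just above the pad.

>>> play_rows([
  [[20,-4,-3,-0.005,-0.006,0.002,0],[25,0,0,0,0,0,0],[13,0,0,0,0,0,0],[0,0,0,0,0,0,0],[0,0,0,0,0,0,0],[0,0,0,0,0,0,0]],
])

```text
time_s: 2.55
ee_pos: [0.5063, 0.2619, 0.079]
eef_rot: [0.302, 1.562, 0.449]
force: [0.3, 0.5, -0.1]
grip_width: 0.0005
```

```bash
python3 - <<'E'
from h import *
print(plan(PAD["L"]+[0,0,.0]), ctrl.get_obs()["force"])
E
```

```text
(array([10.9, -1.3, -3.6]), array([ 0.0009,  0.0081, -0.0025])) [ 0.33829646  0.51611244 -0.0625476 ]
```

>>> play_rows([
  [[4,-1,-3,0,0,0,0],[3,0,0,0,0,0,0],[0,0,0,0,0,0,0],[0,0,0,0,0,0,0]],
])

```text
time_s: 2.95
ee_pos: [0.5028, 0.2601, 0.0704]
eef_rot: [0.32, 1.565, 0.467]
force: [0.0, -0.0, 0.3]
grip_width: 0.0005
```

>>> play_rows([
  [[3,0,0,0,0,0,0],[3,0,0,0,0,0,0],[0,0,0,0,0,0,0],[0,0,0,0,0,0,0],[0,0,0,0,0,0,0]],
])

```text
time_s: 3.45
ee_pos: [0.5031, 0.2603, 0.0648]
eef_rot: [0.311, 1.564, 0.457]
force: [-0.6, -0.4, 5.5]
grip_width: 0.0004
```

>>> play_rows([
  [[3,0,0,0,0,0,0],[0,0,0,0,0,0,0],[0,0,0,0,0,0,0],[0,0,0,0,0,0,0]],
])

```text
time_s: 3.85
ee_pos: [0.5032, 0.2603, 0.0621]
eef_rot: [0.307, 1.564, 0.453]
force: [-2.1, -0.9, 10.3]
grip_width: 0.0002
```

Left reads about 1.5 N/mm, so it's stiff. Next is the middle pad.

>>> play_rows([
  [[-20,0,0,0,0,0,0],[-20,0,0,0,0,0,0],[0,-30,0,0,0,0,0],[0,-30,0,0,0,0,0],[0,-20,0,0,0,0,0],[15,0,0,0,0,0,0],[10,0,0,0,0,0,0],[0,0,0,0,0,0,0],[0,0,0,0,0,0,0]],
])

```text
time_s: 4.75
ee_pos: [0.5143, 0.1813, 0.0762]
eef_rot: [0.341, 1.565, 0.488]
force: [0.5, 0.5, 0.1]
grip_width: 0.0003
```

```bash
python3 - <<'E'
from h import *
print(plan(PAD["M"]+[0,0,.0]), ctrl.get_obs()["force"])
E
```

```text
(array([ 8.2, -0.4,  0.2]), array([ 0.0013,  0.0055, -0.0019])) [0.46217638 0.51061895 0.10532561]
```

>>> play_rows([
  [[4,0,0,0,0,0,0],[4,0,0,0,0,0,0],[3,0,0,0,0,0,0],[0,0,0,0,0,0,0],[0,0,0,0,0,0,0],[0,0,0,0,0,0,0]],
])

```text
time_s: 5.35
ee_pos: [0.5147, 0.1813, 0.0657]
eef_rot: [0.338, 1.564, 0.484]
force: [-1.1, 1.2, 5.0]
grip_width: 0.0005
```

>>> play_rows([
  [[3,0,0,0,0,0,0],[0,0,0,0,0,0,0],[0,0,0,0,0,0,0],[0,0,0,0,0,0,0]],
])

```text
time_s: 5.75
ee_pos: [0.5147, 0.1813, 0.0631]
eef_rot: [0.336, 1.564, 0.482]
force: [-3.4, 1.7, 9.8]
grip_width: 0.0007
```

>>> play_rows([
  [[-20,0,0,0,0,0,0],[-20,0,0,0,0,0,0],[0,-30,0,0,0,0,0],[0,-30,0,0,0,0,0],[0,-20,0,0,0,0,0],[15,0,0,0,0,0,0],[10,0,0,0,0,0,0],[0,0,0,0,0,0,0],[0,0,0,0,0,0,0]],
])

```text
time_s: 6.65
ee_pos: [0.526, 0.1022, 0.0771]
eef_rot: [0.343, 1.565, 0.49]
force: [0.1, 0.1, -0.0]
grip_width: 0.0004
```

```bash
python3 - <<'E'
from h import *
print(plan(PAD["R"]+[0,0,.0]), ctrl.get_obs()["force"])
E
```

```text
(array([ 9.1, -0.4,  0.1]), array([ 0.0014,  0.0056, -0.002 ])) [ 0.12666052  0.05738704 -0.03186338]
```

Middle is stiff too, at about 1.7 N/mm. I'll press the right pad to confirm.

>>> play_rows([
  [[4,0,0,0,0,0,0],[4,0,0,0,0,0,0],[4,0,0,0,0,0,0],[0,0,0,0,0,0,0],[0,0,0,0,0,0,0],[0,0,0,0,0,0,0]],
])

```text
time_s: 7.25
ee_pos: [0.5262, 0.102, 0.0653]
eef_rot: [0.324, 1.564, 0.47]
force: [0.5, 1.3, 3.0]
grip_width: 0.0007
```

>>> play_rows([
  [[3,0,0,0,0,0,0],[0,0,0,0,0,0,0],[0,0,0,0,0,0,0],[0,0,0,0,0,0,0]],
])

```text
time_s: 7.65
ee_pos: [0.5263, 0.1019, 0.0622]
eef_rot: [0.314, 1.564, 0.461]
force: [0.1, 2.4, 4.0]
grip_width: 0.0007
```

Right gives about 4.0 N at 5.8 mm against roughly 10 N for the others, so it's the soft one. I'll move over the right tag.

>>> play_rows([
  [[-20,0,0,0,0,0,0],[-30,0,0,0,0,0,0],[0,0,-30,0,0,0,0],[0,0,-30,0,0,0,0],[0,0,0,0,0,0,0],[0,0,0,0,0,0,0]],
])

```text
time_s: 8.25
ee_pos: [0.4666, 0.0928, 0.1119]
eef_rot: [0.265, 1.564, 0.412]
force: [0.3, -0.2, -0.2]
grip_width: 0.0004
```

```bash
python3 - <<'E'
from h import *
print(plan(TAG["R"]), ctrl.get_obs()["force"])
for n in ["scene","side"]:
    c=viewer.camera(n); print(proj(c,TAG["R"]),proj(c,TAG["M"]))
    im=c["img"][100:300,150:416] if n=="scene" else c["img"][80:300,180:400]
    cv2.imwrite(f"pics/{n}3.png",cv2.resize(im,None,fx=2.7,fy=2.7)[:,:,::-1])
E
```

```text
(array([29.9,  0.2,  0. ]), array([ 0.0007,  0.0063, -0.0017])) [ 0.29525165 -0.16727899 -0.21330467]
[291.26559424 237.86770869] [265.06052982 220.37086507]
[268.62197326 172.22745113] [270.40373448 184.67396336]
```

View pics/scene3.png

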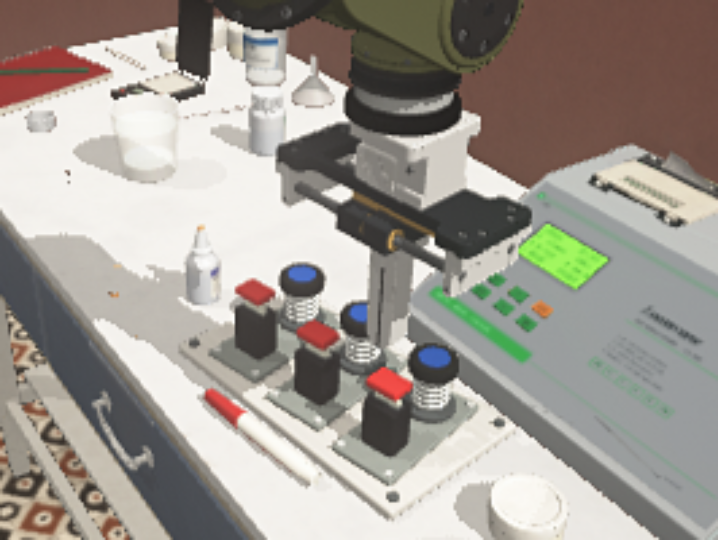

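View pics/side3.png

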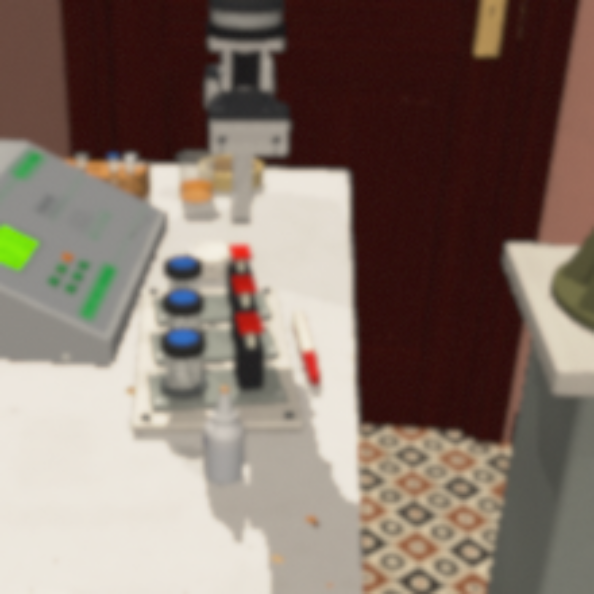

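The tip at (388,340) in the scene crop and (241,220) in the side crop hangs over the right tag, and all three tags are up. Now I'll push.

>>> play_rows([
  [[15,0,0,0,0,0,0],[9,0,0,0,0,0,0],[4,0,0,0,0,0,0],[4,0,0,0,0,0,0],[4,0,0,0,0,0,0],[4,0,0,0,0,0,0],[2,0,0,0,0,0,0],[0,0,0,0,0,0,0],[0,0,0,0,0,0,0],[0,0,0,0,0,0,0]],
])

```text
time_s: 9.35
ee_pos: [0.4669, 0.0931, 0.0699]
eef_rot: [0.309, 1.564, 0.456]
force: [0.3, -0.1, 0.5]
grip_width: 0.0003
```

>>> play_rows([
  [[2,0,0,0,0,0,0],[1,0,0,0,0,0,0],[0,0,0,0,0,0,0],[0,0,0,0,0,0,0]],
])

```text
time_s: 9.75
ee_pos: [0.4671, 0.0932, 0.068]
eef_rot: [0.269, 1.563, 0.415]
force: [-7.2, -0.1, 19.6]
grip_width: 0.0005
```

It bottomed out at z = 0.068 with 19.6 N. I'll retreat straight up and check.

>>> play_rows([
  [[-10,0,0,0,0,0,0],[-25,0,0,0,0,0,0],[-30,0,0,0,0,0,0],[-30,0,0,0,0,0,0],[-30,0,0,0,0,0,0],[0,0,0,0,0,0,0],[0,0,0,0,0,0,0]],
])

```text
time_s: 10.45
ee_pos: [0.4661, 0.0927, 0.1919]
eef_rot: [0.278, 1.564, 0.424]
force: [-0.8, -0.5, -0.5]
grip_width: 0.0002
```

```bash
python3 - <<'E'
from h import *
o=ctrl.get_obs(); print(o["ee_pos"],o["force"])
for n in ["scene","side"]:
    c=viewer.camera(n)
    for k,z in [("blue",.068),("red",.082)]:
        for ce,s in blobs(c["img"],k): 
            p=ray(c,ce,z)
            if .3<p[0]<.6 and abs(p[1])<.5: print(n,k,ce,s,p.round(4))
    im=c["img"][150:300,180:380] if n=="scene" else c["img"][150:300,200:330]
    cv2.imwrite(f"pics/{n}4.png",cv2.resize(im,None,fx=4,fy=4,interpolation=cv2.INTER_CUBIC)[:,:,::-1])
E
```

```text
[0.46610709 0.09274448 0.19186604] [-0.77419348 -0.48046781 -0.45008443]
scene blue [261.5 200.9] [257 199  10   5  44] [0.5037 0.2589 0.068 ]
scene blue [284.7 215.5] [280 213  11   6  56] [0.515  0.1792 0.068 ]
scene blue [310.6 231.8] [305 228  12   8  69] [0.5262 0.1003 0.068 ]
scene red [243.9 207.4] [238 204  13   9  56] [0.4422 0.2403 0.082 ]
scene red [267.3 223.3] [260 219  15  10  98] [0.4533 0.1608 0.082 ]
scene red [293.4 246.4] [286 241  16  12 117] [0.454  0.0695 0.082 ]
scene red [232.3 250. ] [226 245  14  12  71] [0.346  0.1257 0.082 ]
side blue [247.1 177.5] [243 176   9   4  31] [0.5258 0.105  0.068 ]
side blue [247.2 190. ] [243 188  10   5  43] [0.5145 0.1822 0.068 ]
side blue [247.4 204.7] [242 202  12   6  57] [0.5029 0.2602 0.068 ]
side red [268.6 181.7] [265 175   9  14  98] [0.4614 0.1549 0.082 ]
side red [271.2 198.8] [267 195  10   9  71] [0.4469 0.2497 0.082 ]
side red [295.  215.5] [293 211   5  11  33] [0.3887 0.3212 0.082 ]
```

View pics/scene4.png

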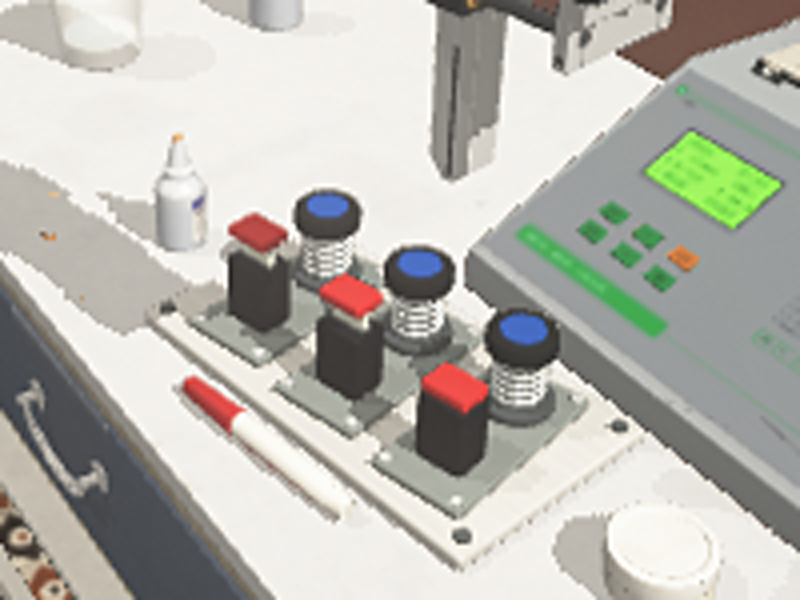

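View pics/side4.png

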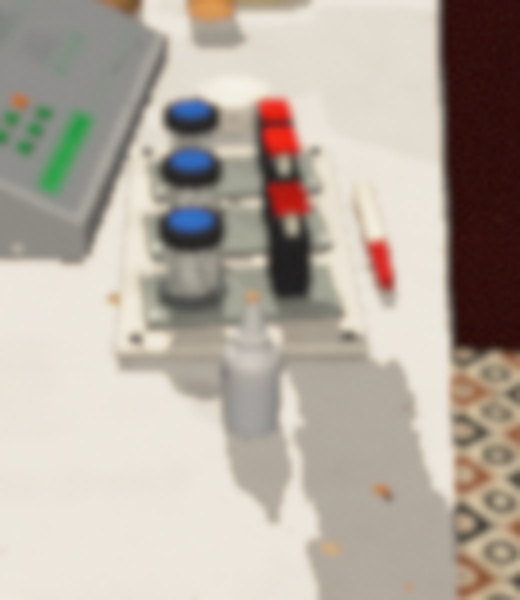

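The right tag at (455,388) in the scene crop sits flat on its guide with no stem showing. The left and middle tags are still up, and the bottle, tin and marker are where they were. Handing in.

```bash
python3 -c "
from station import hand_in
print(hand_in())"
```

```text
the job is handed in; nothing more can be done
None
```

The right mount is the soft one. I pushed its red tag fully down and handed the job in at about 10.5 s.

| Mount | Force at depth pressed | Stiffness after the 1.5 N start |
|---|---|---|
| Left | 10.3 N at 5.9 mm | about 1.5 N/mm |
| Middle | 9.8 N at 4.9 mm | about 1.7 N/mm |
| Right | 4.0 N at 5.8 mm | about 0.4 N/mm |

- **Right tag:** it stopped at z = 0.068 m, its fully-down height, with 19.6 N on the tool. The last pictures show it resting on its guide with no stem visible.
- **Everything else:** the left and middle tags are still up, all three pads sprang back, and the bottle, tin and marker have not moved. The arm ended about 12 cm above the row, touching nothing.
- **Checks that disagreed:** the right pad read slightly below the stated 0.5 N/mm, which fits force noise of about 0.5 N. None of the checks failed.

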